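# Start the disc on the studio's CD player

### The arm

A 6-joint arm with a two-finger parallel gripper is mounted at the origin on the work surface. World frame = base frame: x ahead of the robot, y to its left, z up, the work surface at z = 0. Lengths are in mm, angles in degrees, forces in N, time in s.
With the tool pointing down it reaches from about 300 to 850 mm from the base axis. Payload 4.2 kg.
Tool frame: the origin (TCP) lies on the centre line of the jaws, within the pads' length; the fingertips stand 11 mm ahead of it and the grasp point (between the pads) lies 8 mm behind it; z points along the fingers, y is the direction in which the jaws open and shut (so a half turn about z gives the same grasp; the last joint's range is limited). The gripper opens to 91 mm and grips with 3 to 60 N. Pads are 32 mm wide; open, the fingers measure 118 mm over their backs; the gripper's body (76 mm by 178 mm) begins 60 mm behind the grasp point.
Start: joints at [-69.786, 18.312, 89.639, -0, 72.044, -1.146], TCP at [209.433, -535.518, 224.976] pointing down, gripper open.
Joint ranges: [-177.97, 177.97], [-48.28, 115.42], [12.27, 149.76], [-77.06, 257.06], [2.81, 150.46], [-146.56, 146.56]. Speed limits (degrees/s): [147.25, 147.25, 180, 180, 180, 180].

### API

Orientations are given as [roll, pitch, yaw] about the fixed x, y, z axes, in that order (R = Rz(yaw) Ry(pitch) Rx(roll)).
In Python, from workcell import env, grab_frame gives the robot as it stands. The module is installed in compiled form; this text tells all that it offers.
- The arm moves only by the tool arm_command, never from a script. Its argument "series" is one flat list of numbers, 6 for each row, row after row: the shift along the world's x, y, z each as a share of 400 mm, from -1 to 1, then the turn, a rotation vector about the world's x, y, z each as a share of 45 degrees, from -1 to 1. A call has 1 to 20 rows; each row shifts and turns the commanded pose from where the row before left it; what a row does not reach is not made up. A row lasts 1/12 s, in which the tool goes at most 41.7 mm and 7.16 degrees, less where a joint would pass 70% of its speed; a pose out of reach is approached as far as the arm can. A call with a number of a shift or a turn outside -1 to 1 is refused whole. A call with a gripper value outside its range is refused whole. "hand" is the opening, from 0 (shut) to 1 (fully open), set as the call begins (left out, the last holds). The fingers move at their own pace and stop on an object; "newtons" is the grip in N (left out, the last holds). Time passes only in rows, so rows that do not move let the fingers close. It gives the time, the measured TCP pose, the force and the opening at its end, in the units of the state.
- env.state(): the state, without advancing time (a new reading comes with each control period).
- grab_frame(name): name is "side" or "top" or "wrist"; returns a dict with "frame" (420x560x3 uint8, red, green, blue), "intrinsics" (3x3 intrinsics, pixels), "k1" (the pictures are not rectified: a ray, as slopes to the right and down, at radius r is drawn at 1 + k1 r^2 times it, then the intrinsics apply), "R" (3x3) and "t" (3): a world point X has camera coordinates R X + t; the wrist camera has in their place "tool_from_camera" (4x4, takes a point from camera to tool coordinates, whose origin is the TCP and whose axes are the flange's). Camera axes: x right, y down, z forward; pixel columns grow to the right and rows downward; lengths in mm; the calibration is good to about 2 mm. A picture is of the moment at which its call begins: read the wrist's pose just before it. There is no depth.
- env.job_done(): hands the job in, once; it reports no verdict.
The state is a dict: "time_s": time; "qpos": joint angles; "qvel": joint speeds; "effort": joint torques, N m; "ee_pos": TCP position; "ee_rot": TCP orientation; "force": force on the tool from outside, world axes, zero at the start; "torque": the same for the moment, N m; "gripper_width": finger opening in mm.
Only numpy, scipy, OpenCV 4.12 (cv2) and the standard library are available. Lean on these libraries where they do the work, as an engineer would, in place of code of your own. Each camera call takes 0.05 s, during which the arm holds its last target.

### The job

Start the music: with the fingertips, gently push the blue lid of the CD player down until it is fully shut, and then press the green key fully down for a moment, let it spring back up and withdraw. Press green only once the lid is shut; do not press the yellow or the red key, do not lift the lid further open, and leave the mug, the gift box and the vase where they stand.

Things in the scene. Friction and masses are not known exactly. Their poses are not given: they have to be found in the camera images.
- player: grey top-loading CD player, 250 mm deep (its x), 340 mm wide (its y), top deck 100 mm above the table, does not move when pushed. Origin under its centre on the table; x points from the key side to the lid's hinge, z up. A black carrying bar runs along its back. The blue lid lies on the deck; the three keys stand in one row along y, 98 mm from the centre on the -x side, 65 mm apart, in any order of colours
- lid (a joint): angle of the blue lid: 0 fully shut (flat on the deck), grows as it opens, starts 0.45 to 0.9 rad open, stop at 1.3. A stiff hinge holds it wherever it is left; 1 to 2 N near its middle pushes it down; nothing catches when it shuts
- lid_hinge (a point): middle of the lid's hinge line, 90 mm from the player's centre on its +x side, 101 mm above the table; the hinge line runs along the player's y. The lid is a flat plate 140 mm from the hinge to its free edge, 160 mm wide, its upper face 8 mm above the hinge line when shut (109 mm above the table)
- lid_edge (a point): middle of the lid's free edge, on its upper face, 140 mm from the hinge (towards the keys when shut, raised above the deck when open)
- play_top (a point): green key (play): centre of the top of the green cap, 117 mm above the table at rest; the cap is 30 mm along the row and 24 mm across
- play_cap (a joint): how far the green key is pressed: 0 up, 0.006 m fully down, 1.5 N to start moving, 4.5 N at the bottom; it springs back up when released
- pause_top (a point): yellow key (pause): centre of the top of the yellow cap, 117 mm above the table at rest; the cap is 30 mm along the row and 24 mm across
- pause_cap (a joint): how far the yellow key is pressed: 0 up, 0.006 m fully down, 1.5 N to start moving, 4.5 N at the bottom; it springs back up when released
- stop_top (a point): red key (stop): centre of the top of the red cap, 117 mm above the table at rest; the cap is 30 mm along the row and 24 mm across
- stop_cap (a joint): how far the red key is pressed: 0 up, 0.006 m fully down, 1.5 N to start moving, 4.5 N at the bottom; it springs back up when released
- play_key: fixed dark seat of the green key, 34 x 40 x 4 mm, which carries the cap; origin under its centre, on the deck
- mug_mid (a point): white ceramic mug, 72 mm across and 90 mm tall, with a handle, empty, loose; this point lies on its upright axis, 45 mm above its underside
- mug: the same mug; origin at the centre of its underside, z up
- gift_mid (a point): kraft cardboard gift box, 65 x 65 x 50 mm, red ribbon, loose; this point lies on its upright axis, 25 mm above its underside
- gift: the same gift box; origin at the centre of its underside, z up
- vase_mid (a point): green glass vase of stiff flowers, 84 mm across and 185 mm tall with the flowers, loose; this point lies on its upright axis, 50 mm above its underside
- vase: the same vase; origin at the centre of its underside, z up
There are look-alikes about, which are no part of the job. Of the things shaped like the mug, the white one is meant.

How it is judged:
By the outcome, as a careful person would: the job done as asked, in the order asked, and still so for the second after the job is handed in, with the robot touching nothing.
It also fails if it takes over 43 s, if anything falls off the work surface, if the arm or the gripper's body presses on something with over 40 N, if the wrist force passes 120 N, or if a joint passes its speed limit or range.

## Working session

There is one attempt and no reset: what is moved stays moved. The work goes in short steps, Python scripts to look and compute and a tool call to move; the robot and the scene stay as the last step left them, time stands still between calls to the robot, and variables do not carry over. Pictures are saved under pics/ and viewed, and the job is handed in when it is done.

Besides the shell and the picture viewer there is one more tool, called as name(argument=value, ...) on one line, values as JSON. arm_command: Moves the arm, as the interface text tells. Shift numbers are shares of 400 mm and turn numbers shares of 45 degrees, none past 1 either way. Its arguments: {"type":"object","properties":{"series":{"type":"array"},"hand":{"type":"number"},"newtons":{"type":"number"}},"required":["series"]}

```bash
mkdir -p pics; cat > h.py <<'E'
import numpy as np, cv2
from workcell import env, grab_frame
def snap(n,f):
    d=grab_frame(n); cv2.imwrite('pics/'+f,d['frame'][:,:,::-1]); np.savez(f'pics/{n}.npz',**{k:v for k,v in d.items()}); return d
def ray(d,u,v):
    K=np.array(d['intrinsics']);x=(u-K[0,2])/K[0,0];y=(v-K[1,2])/K[1,1]
    xd,yd=x,y;k=float(d['k1'])
    for _ in range(30):
        r2=x*x+y*y;x=xd/(1+k*r2);y=yd/(1+k*r2)
    R=np.array(d['R']);t=np.array(d['t'])
    return -R.T@t, R.T@np.array([x,y,1.])
def onz(d,u,v,z):
    o,r=ray(d,u,v);return o+r*(z-o[2])/r[2]
def proj(d,X):
    K=np.array(d['intrinsics']);c=np.array(d['R'])@np.array(X,float)+np.array(d['t']);x,y=c[:2]/c[2];s=1+float(d['k1'])*(x*x+y*y)
    return K[0,0]*x*s+K[0,2],K[1,1]*y*s+K[1,2]
def load(n): return dict(np.load(f'pics/{n}.npz'))
E
python3 -c "
from h import *
snap('side','s1.png');snap('top','t1.png');print(env.state())"
```

```text
{'time_s': 0.1, 'qpos': array([-6.97859610e+01,  1.83475424e+01,  8.96992650e+01, -1.82501981e-03,
        7.20442949e+01, -1.14513876e+00]), 'qvel': array([ 0.09110319, -0.08812695, -0.15243586, -0.0220661 ,  0.07942019,
        0.02974862]), 'effort': array([ 1.64307116e-04, -4.13331771e+01, -2.32508719e+01,  7.29634124e-02,
        4.22330014e-02, -3.96762891e-05]), 'ee_pos': array([ 209.27077225, -535.09761367,  224.20973613]), 'ee_rot': array([-1.79908881e+02, -8.57985993e-05,  2.13597417e+01]), 'force': array([-0.51529592, -0.41999114,  0.31798334]), 'torque': array([-0.00878349,  0.00167974, -0.0323499 ]), 'gripper_width': 90.95951633698398}
```

View pics/s1.png

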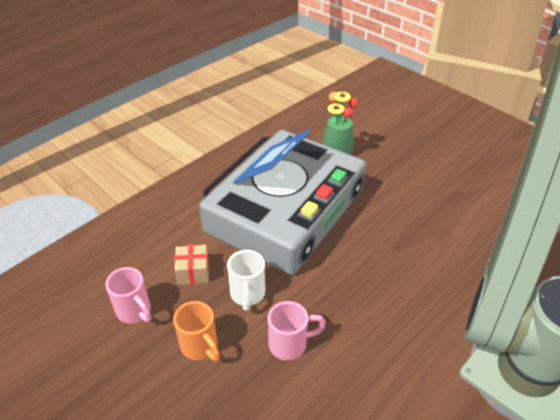

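View pics/t1.png

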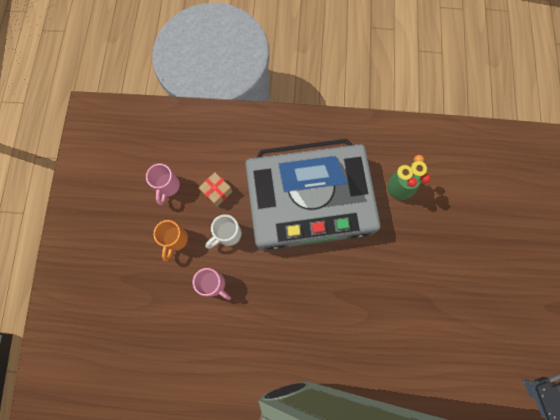

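The top view shows the lid at about (312,173), and the keys at yellow (293,231), red (318,227) and green (343,224). The vase is to the right at (405,183) and the mug to the left at (226,231). Next I'll measure them.

```bash
cat > m.py <<'E'
from h import *
for n in ('top','side'):
    d=load(n);h=cv2.cvtColor(d['frame'],cv2.COLOR_RGB2HSV)
    box=(240,390,210,250) if n=='top' else (295,350,165,222)
    P={}
    for c,lo,hi in (('yellow',22,35),('red',0,6),('green',55,85)):
        m=cv2.inRange(h,(lo,150,150 if c!='green' else 110),(hi,255,255));mm=np.zeros_like(m);mm[box[2]:box[3],box[0]:box[1]]=m[box[2]:box[3],box[0]:box[1]]
        k,l,s,ce=cv2.connectedComponentsWithStats(mm);i=1+np.argmax(s[1:,4]);P[c]=onz(d,*ce[i],116)
        print(n,c,s[i],ce[i],P[c].round(1))
    m=cv2.inRange(h,(100,120,60),(125,255,255));k,l,s,ce=cv2.connectedComponentsWithStats(m);i=1+np.argmax(s[1:,4]);
    cs,_=cv2.findContours((l==i).astype(np.uint8),cv2.RETR_EXTERNAL,cv2.CHAIN_APPROX_NONE)
    q=cv2.approxPolyDP(cv2.convexHull(cs[0]),4,True)[:,0];print('lid',q.tolist())
    ey=P['yellow']-P['green'];print('len',np.linalg.norm(ey))
    ey/=np.linalg.norm(ey);ey[2]=0
    ex=np.array([ey[1],-ey[0],0]);print('ex',ex,'yaw',np.degrees(np.arctan2(ex[1],ex[0])))
    c=sum(P.values())/3+98*ex;c[2]=0;print('centre',c)
    for a in np.arange(.4,1.0,.05):
        hg=c+90*ex;hg[2]=101
        u=-ex*np.cos(a)+np.array([0,0,np.sin(a)]);nn=ex*np.sin(a)+np.array([0,0,np.cos(a)])
        e=hg+140*u+8*nn
        print(round(a,2),[np.round(proj(d,e+s*80*ey)).tolist() for s in(-1,1)],e.round())
for n,z,pts in (('top',90,[(226,229)]),('top',50,[(215,188)]),('top',100,[(404,184)])):
    print(onz(load(n),*pts[0],z).round())
E
python3 m.py
python3 - <<'E'
import cv2
a=cv2.imread('pics/s1.png')[80:270,190:380];cv2.imwrite('pics/s1z.png',cv2.resize(a,None,fx=3,fy=3,interpolation=cv2.INTER_CUBIC)[:600])
a=cv2.imread('pics/t1.png')[130:260,190:440];cv2.imwrite('pics/t1z.png',cv2.resize(a,None,fx=3,fy=3,interpolation=cv2.INTER_CUBIC))
E
```

```text
top yellow [289 233  11   3  16] [293.875 234.   ] [518.7  52.8 116. ]
top red [312 222  13  10 101] [318.         226.96039604] [541.8  -8.9 116. ]Traceback (most recent call last):
  File "m.py", line 8, in <module>
    k,l,s,ce=cv2.connectedComponentsWithStats(mm);i=1+np.argmax(s[1:,4]);P[c]=onz(d,*ce[i],116)
                                                      ~~~~~~~~~^^^^^^^^^
    return _wrapfunc(a, 'argmax', axis=axis, out=out, **kwds)
    return bound(*args, **kwds)
ValueError: attempt to get argmax of an empty sequence
```

View pics/s1z.png

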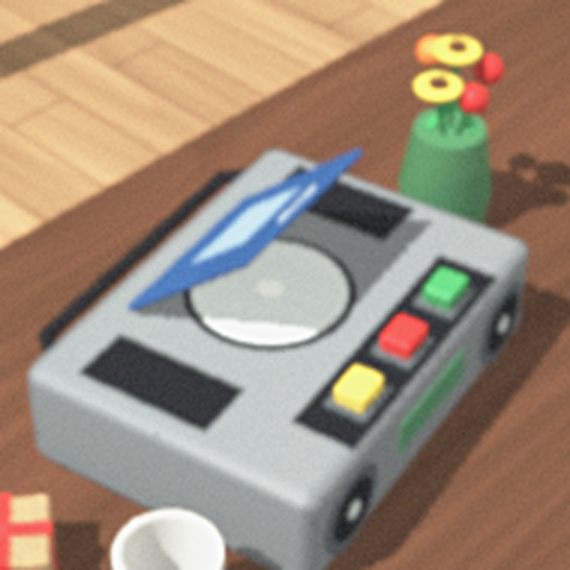

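View pics/t1z.png

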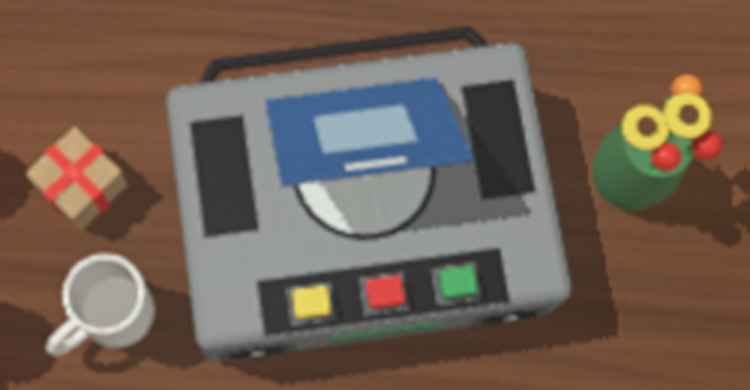

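The zooms show the lid's free edge nearest the keys, and green at the vase end of the row. My colour thresholds were too tight, so I'm loosening them.

```bash
sed -i "s/m=cv2.inRange(h,(lo,150,150 if c!='green' else 110),(hi,255,255))/m=cv2.inRange(h,(lo,110,100),(hi,255,255))/; s/'yellow',22,35/'yellow',20,35/;s/'green',55,85/'green',50,90/" m.py; sed -i "s/(240,390,210,250)/(280,360,215,238)/; s/(295,350,165,222)/(298,349,166,222)/" m.py
python3 m.py
```

```text
top yellow [288 225  12  11 115] [293.52173913 230.36521739] [528.3  54.4 116. ]
top red [312 222  13  11 120] [317.95       226.96666667] [541.8  -8.8 116. ]
top green [337 219  12  10 103] [342.40776699 223.61165049] [555.3 -72.3 116. ]
lid [[346, 181], [284, 190], [279, 164], [334, 156]]
len 129.5212044785472
ex [0.97788924 0.2091235  0.        ] yaw 12.070991864302835
centre [637.63610699  11.59724274   0.        ]
0.4 [[347.0, 195.0], [284.0, 204.0]] [603.   4. 163.]
0.45 [[347.0, 194.0], [284.0, 202.0]] [606.   5. 169.]
0.5 [[347.0, 192.0], [284.0, 200.0]] [609.   6. 175.]
0.55 [[347.0, 189.0], [284.0, 198.0]] [613.   6. 181.]
0.6 [[347.0, 187.0], [284.0, 196.0]] [617.   7. 187.]
0.65 [[347.0, 185.0], [283.0, 194.0]] [621.   8. 192.]
0.7 [[347.0, 183.0], [283.0, 191.0]] [626.   9. 197.]
0.75 [[347.0, 180.0], [283.0, 189.0]] [631.  10. 202.]
0.8 [[347.0, 177.0], [283.0, 186.0]] [636.  11. 207.]
0.85 [[347.0, 175.0], [282.0, 183.0]] [641.  12. 211.]
0.9 [[347.0, 172.0], [282.0, 181.0]] [647.  14. 216.]
0.95 [[347.0, 169.0], [282.0, 178.0]] [652.  15. 220.]
side yellow [301 201  1
[... 408 characters left out ...]
18.0, 146.0], [281.0, 185.0]] [600.   9. 163.]
0.45 [[317.0, 143.0], [279.0, 183.0]] [604.  10. 169.]
0.5 [[316.0, 141.0], [278.0, 180.0]] [607.  10. 175.]
0.55 [[314.0, 138.0], [276.0, 177.0]] [611.  11. 181.]
0.6 [[313.0, 135.0], [274.0, 174.0]] [615.  12. 187.]
0.65 [[311.0, 133.0], [273.0, 171.0]] [619.  13. 192.]
0.7 [[309.0, 130.0], [271.0, 169.0]] [624.  14. 197.]
0.75 [[308.0, 128.0], [269.0, 166.0]] [629.  15. 202.]
0.8 [[306.0, 125.0], [266.0, 163.0]] [634.  16. 207.]
0.85 [[304.0, 123.0], [264.0, 161.0]] [639.  17. 211.]
0.9 [[301.0, 121.0], [262.0, 158.0]] [644.  19. 216.]
0.95 [[299.0, 118.0], [259.0, 156.0]] [650.  20. 220.]
[524. 235.  90.]
[646. 284.  50.]
[ 681. -239.  100.]
```

arm_command(series=[0,0,0.05,0,0,0,0.055,0.069,0.006,0,0,-0.011,0.055,0.069,0.006,0,0,-0.011,0.055,0.069,0.006,0,0,-0.011,0.055,0.069,0.006,0,0,-0.011,0.055,0.069,0.006,0,0,-0.011,0.055,0.069,0.006,0,0,-0.011,0.055,0.069,0.006,0,0,-0.011,0.055,0.069,0.006,0,0,-0.011,0.055,0.069,0.006,0,0,-0.011,0.055,0.069,0.006,0,0,-0.011,0.055,0.069,0.006,0,0,-0.011,0.055,0.069,0.006,0,0,-0.011,0.055,0.069,0.006,0,0,-0.011,0.055,0.069,0.006,0,0,-0.011,0.055,0.069,0.006,0,0,-0.011,0.055,0.069,0.006,0,0,-0.011,0.055,0.069,0.006,0,0,-0.011,0.055,0.069,0.006,0,0,-0.011,0.055,0.069,0.006,0,0,-0.011], hand=0, newtons=10)

```text
time_s: 1.77
ee_pos: [628.0, -9.5, 290.2]
ee_rot: [-180.0, 0.1, 11.9]
force: [0.7, -0.6, 0.1]
gripper_width: 0.5
```

arm_command(series=[0.03,0.032,0,0,0,0,0.03,0.032,0,0,0,0,0,0,0,0,0,0,0,0,0,0,0,0])

```text
time_s: 2.1
ee_pos: [651.3, 14.9, 289.5]
ee_rot: [180.0, 0.1, 12.0]
force: [0.1, 0.2, -0.4]
gripper_width: 0.4
```

```bash
python3 -c "
from h import *
print(env.state()['ee_pos'],env.state()['ee_rot'])
d=snap('wrist','w1.png');print(d['tool_from_camera'])
snap('side','s2.png')"
```

```text
[651.30421836  14.91968167 289.47921289] [1.79995732e+02 1.26808900e-01 1.20275409e+01]
[[ 6.46430995e-04 -9.72605297e-01 -2.32461864e-01  6.44093369e+01]
 [ 9.99999619e-01  4.92307311e-04  7.21021709e-04  6.30628107e-01]
 [-5.86826858e-04 -2.32462241e-01  9.72605245e-01 -1.60151221e+02]
 [ 0.00000000e+00  0.00000000e+00  0.00000000e+00  1.00000000e+00]]
```

View pics/w1.png

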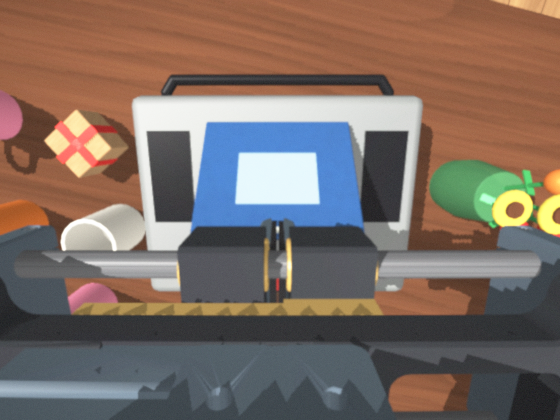

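View pics/s2.png

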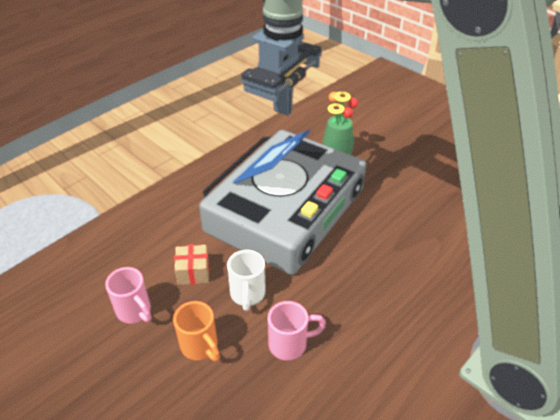

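The wrist view shows the tool aligned with the player and centred over the lid, with the lid's hinge at row 123 and the fingers at column 278. Descending now.

arm_command(series=[0,0,-0.035,0,0,0,0,0,-0.035,0,0,0,0,0,-0.035,0,0,0,0,0,-0.035,0,0,0,0,0,-0.035,0,0,0,0,0,-0.02,0,0,0,0,0,0,0,0,0])

```text
time_s: 2.78
ee_pos: [649.8, 13.5, 210.8]
ee_rot: [-180.0, 0.2, 11.9]
force: [-0.3, 0.3, -1.0]
gripper_width: 0.2
```

```bash
python3 -c "
from h import *
snap('side','s3.png')
a=cv2.imread('pics/s3.png')[60:260,180:400];cv2.imwrite('pics/s3z.png',cv2.resize(a,None,fx=3,fy=3,interpolation=cv2.INTER_CUBIC))"
```

```text
(no output)
```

View pics/s3z.png

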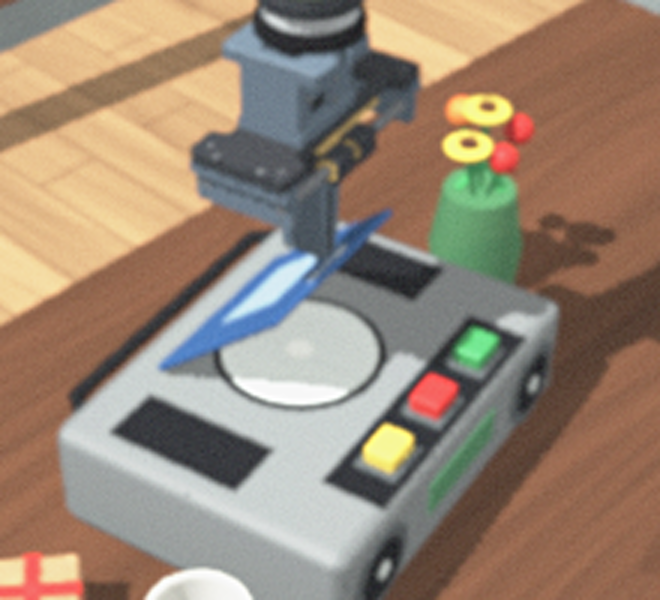

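The fingertips are behind the lid's free edge and just above its upper face. Pushing slowly.

arm_command(series=[0,0,-0.01,0,0,0,0,0,-0.01,0,0,0,0,0,-0.01,0,0,0,0,0,-0.01,0,0,0,0,0,-0.01,0,0,0,0,0,-0.01,0,0,0,0,0,-0.01,0,0,0,0,0,-0.01,0,0,0])

```text
time_s: 3.5
ee_pos: [651.4, 14.5, 180.2]
ee_rot: [180.0, 0.0, 12.0]
force: [-0.5, -0.4, -0.2]
gripper_width: 0.2
```

```bash
python3 -c "
from h import *
snap('side','s4.png')
a=cv2.imread('pics/s4.png')[60:260,180:400];cv2.imwrite('pics/s4z.png',cv2.resize(a,None,fx=3,fy=3,interpolation=cv2.INTER_CUBIC))"
```

```text
(no output)
```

View pics/s4z.png

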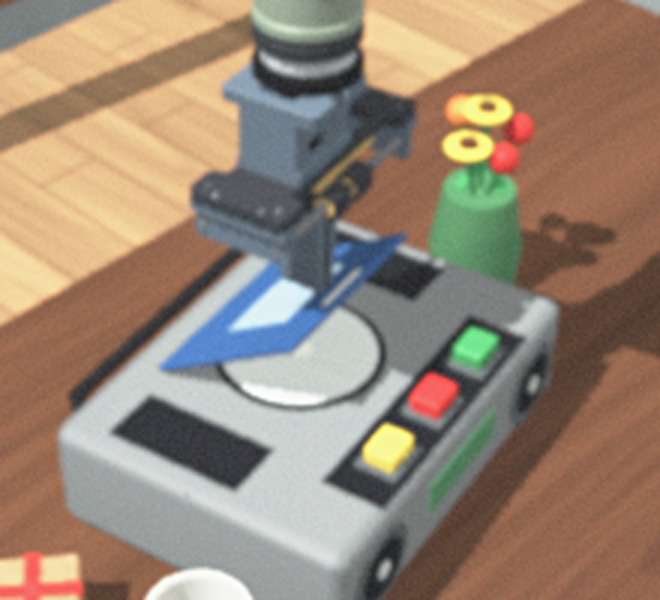

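The lid is following the fingertips down. Continuing.

arm_command(series=[0,0,-0.01,0,0,0,0,0,-0.01,0,0,0,0,0,-0.01,0,0,0,0,0,-0.01,0,0,0,0,0,-0.01,0,0,0,0,0,-0.01,0,0,0,0,0,-0.01,0,0,0,0,0,-0.01,0,0,0,0,0,-0.01,0,0,0,0,0,-0.01,0,0,0,0,0,-0.01,0,0,0,0,0,-0.01,0,0,0,0,0,0,0,0,0,0,0,0,0,0,0])

```text
time_s: 4.72
ee_pos: [651.4, 14.5, 132.2]
ee_rot: [-180.0, 0.0, 12.0]
force: [-0.4, -0.3, 0.2]
gripper_width: 0.4
```

arm_command(series=[0,0,-0.005,0,0,0,0,0,-0.005,0,0,0,0,0,-0.005,0,0,0,0,0,0,0,0,0])

```text
time_s: 5.05
ee_pos: [651.3, 14.5, 126.2]
ee_rot: [180.0, 0.0, 12.0]
force: [-0.9, -0.3, -1.2]
gripper_width: 0.4
```

arm_command(series=[0,0,-0.004,0,0,0,0,0,-0.004,0,0,0,0,0,-0.004,0,0,0,0,0,0,0,0,0])

```text
time_s: 5.38
ee_pos: [651.3, 14.5, 121.4]
ee_rot: [180.0, 0.0, 12.0]
force: [-0.0, 0.8, -0.0]
gripper_width: 0.2
```

arm_command(series=[0,0,-0.002,0,0,0,0,0,0,0,0,0,0,0,0,0,0,0])

```text
time_s: 5.63
ee_pos: [651.5, 14.5, 120.9]
ee_rot: [180.0, -0.0, 12.0]
force: [-1.4, -0.2, -0.2]
gripper_width: 0.7
```

arm_command(series=[0,0,-0.002,0,0,0,0,0,0,0,0,0,0,0,0,0,0,0])

```text
time_s: 5.88
ee_pos: [651.6, 14.5, 120.3]
ee_rot: [180.0, -0.0, 12.0]
force: [-0.5, -0.3, 0.6]
gripper_width: 0.4
```

arm_command(series=[0,0,-0.002,0,0,0,0,0,0,0,0,0,0,0,0,0,0,0])

```text
time_s: 6.13
ee_pos: [651.5, 14.5, 120.3]
ee_rot: [180.0, -0.0, 12.0]
force: [-1.8, -0.4, 5.6]
gripper_width: 0.6
```

arm_command(series=[0,0,-0.002,0,0,0,0,0,0,0,0,0,0,0,0,0,0,0])

```text
time_s: 6.38
ee_pos: [651.6, 14.5, 120.2]
ee_rot: [180.0, -0.1, 12.0]
force: [-2.2, -0.8, 8.1]
gripper_width: 0.4
```

The motion stopped at z = 120.2 mm with 8 N, which puts the tips at 109 mm, the height given for the shut lid. Lifting to look.

arm_command(series=[0,0,0.005,0,0,0,0,0,0.01,0,0,0,0,0,0.025,0,0,0,0,0,0.025,0,0,0,0,0,0.025,0,0,0,0,0,0.025,0,0,0,-0.04,-0.036,0,0,0,0,-0.04,-0.036,0,0,0,0,-0.04,-0.036,0,0,0,0,-0.04,-0.036,0,0,0,0,-0.04,-0.036,0,0,0,0,-0.04,-0.036,0,0,0,0,0,0,0,0,0,0,0,0,0,0,0,0])

```text
time_s: 7.55
ee_pos: [555.5, -72.4, 165.7]
ee_rot: [180.0, -0.1, 11.9]
force: [1.1, 0.1, 0.3]
gripper_width: 0.9
```

```bash
python3 -c "
from h import *
snap('side','s5.png');d=snap('wrist','w5.png')
a=cv2.imread('pics/s5.png')[60:260,180:400];cv2.imwrite('pics/s5z.png',cv2.resize(a,None,fx=3,fy=3,interpolation=cv2.INTER_CUBIC))
s=load('side')
ey=np.array([-.211,.9775,0]);ex=np.array([.9775,.211,0]);c=np.array([637,13,0.])
for a in (0,.03,.06):
  e=c+90*ex+[0,0,101]+140*(-ex*np.cos(a)+np.array([0,0,np.sin(a)]))+8*(ex*np.sin(a)+np.array([0,0,np.cos(a)]))
  print(a,[np.round(proj(s,e+k*80*ey),1) for k in(-1,1)])
h=cv2.cvtColor(s['frame'],cv2.COLOR_RGB2HSV);m=cv2.inRange(h,(100,120,60),(125,255,255));k,l,st,ce=cv2.connectedComponentsWithStats(m);i=1+np.argmax(st[1:,4])
cs,_=cv2.findContours((l==i).astype(np.uint8),cv2.RETR_EXTERNAL,cv2.CHAIN_APPROX_NONE);print(cv2.approxPolyDP(cv2.convexHull(cs[0]),4,True)[:,0].tolist())
"
```

```text
0 [array([322.8, 165.8]), array([286.4, 205.7])]
0.03 [array([322.8, 164.3]), array([286.3, 204.2])]
0.06 [array([322.7, 162.8]), array([286.2, 202.7])]
[[272, 148], [321, 167], [286, 205], [235, 183]]
```

View pics/s5z.png

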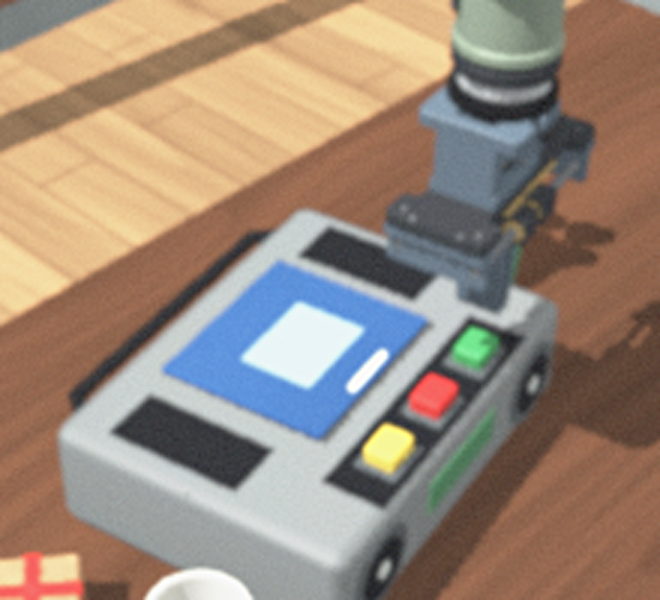

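View pics/w5.png

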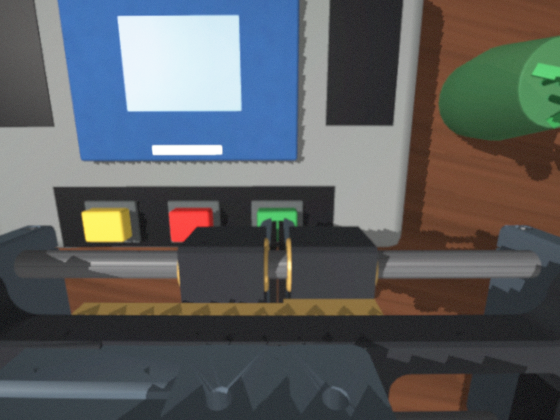

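The lid is flat: its free edge measures (321,167)–(286,205), against a predicted (323,166)–(286,206) at angle 0. The wrist view has green at column 277, on the fingers' centre line. Lowering onto the key.

arm_command(series=[0,0,-0.02,0,0,0,0,0,-0.02,0,0,0,0,0,-0.02,0,0,0,0,0,-0.015,0,0,0,0,0,-0.01,0,0,0,0,0,0,0,0,0,0,0,0,0,0,0])

```text
time_s: 8.23
ee_pos: [555.4, -71.8, 130.2]
ee_rot: [-180.0, 0.0, 12.0]
force: [0.5, 0.8, -0.1]
gripper_width: 0.4
```

arm_command(series=[0,0,-0.005,0,0,0,0,0,-0.005,0,0,0,0,0,0,0,0,0,0,0,0,0,0,0])

```text
time_s: 8.57
ee_pos: [555.9, -72.0, 127.1]
ee_rot: [180.0, -0.1, 12.0]
force: [-0.2, -0.4, 2.8]
gripper_width: 0.6
```

Contact at 127 mm. Pressing to the bottom at about 122 mm.

arm_command(series=[0,0,-0.005,0,0,0,0,0,-0.005,0,0,0,0,0,0,0,0,0,0,0,0,0,0,0])

```text
time_s: 8.9
ee_pos: [555.9, -72.0, 122.9]
ee_rot: [180.0, -0.1, 12.0]
force: [-0.3, 0.0, 4.3]
gripper_width: 0.8
```

arm_command(series=[0,0,-0.004,0,0,0,0,0,0,0,0,0,0,0,0,0,0,0])

```text
time_s: 9.15
ee_pos: [555.9, -72.0, 122.2]
ee_rot: [180.0, -0.1, 12.0]
force: [-1.5, -0.4, 9.3]
gripper_width: 0.1
```

arm_command(series=[0,0,-0.002,0,0,0,0,0,0,0,0,0,0,0,0,0,0,0,0,0,0,0,0,0])

```text
time_s: 9.48
ee_pos: [556.0, -72.0, 122.1]
ee_rot: [179.9, -0.1, 12.0]
force: [-1.7, 0.8, 13.5]
gripper_width: 0.6
```

arm_command(series=[0,0,0.005,0,0,0,0,0,0.01,0,0,0,0,0,0.02,0,0,0,0,0,0.03,0,0,0,0,0,0.05,0,0,0,0,0,0.05,0,0,0,0,0,0.05,0,0,0,0,0,0.05,0,0,0,-0.03,-0.06,0.02,0,0,0,-0.03,-0.06,0.02,0,0,0,-0.03,-0.06,0.02,0,0,0,-0.03,-0.06,0,0,0,0,-0.03,-0.06,0,0,0,0,-0.03,-0.06,0,0,0,0,-0.03,-0.06,0,0,0,0,-0.03,-0.06,0,0,0,0,0,0,0,0,0,0,0,0,0,0,0,0])

```text
time_s: 10.98
ee_pos: [458.3, -264.3, 249.7]
ee_rot: [-179.9, 0.1, 11.8]
force: [-0.2, 0.2, 0.3]
gripper_width: 0.7
```

```bash
python3 -c "
from h import *
s=snap('side','s6.png');t=snap('top','t6.png')
a=cv2.imread('pics/s6.png')[60:300,180:400];cv2.imwrite('pics/s6z.png',cv2.resize(a,None,fx=2.5,fy=2.5,interpolation=cv2.INTER_CUBIC))
print(np.abs(cv2.imread('pics/s6.png')[90:160,320:365].astype(int)-cv2.imread('pics/s1.png')[90:160,320:365]).mean(),np.abs(cv2.imread('pics/s6.png')[165:225,295:350].astype(int)-cv2.imread('pics/s1.png')[165:225,295:350]).mean(), env.state()['force'])
"
```

```text
4.0506878306878304 12.209292929292928 [-0.80596368  0.42594964 -0.49516629]
```

View pics/s6z.png

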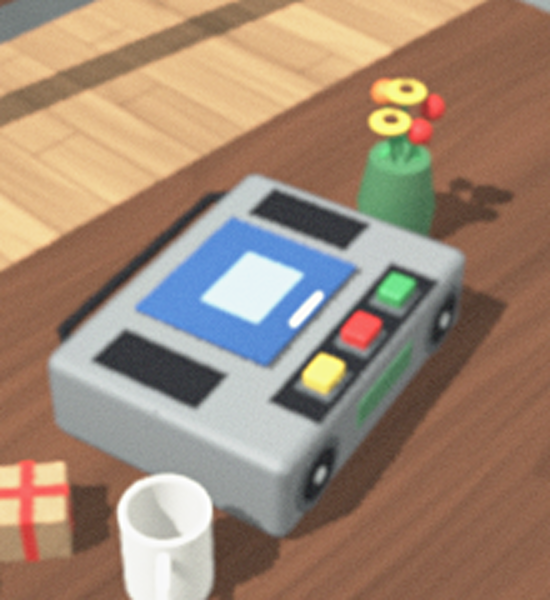

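View pics/t6.png

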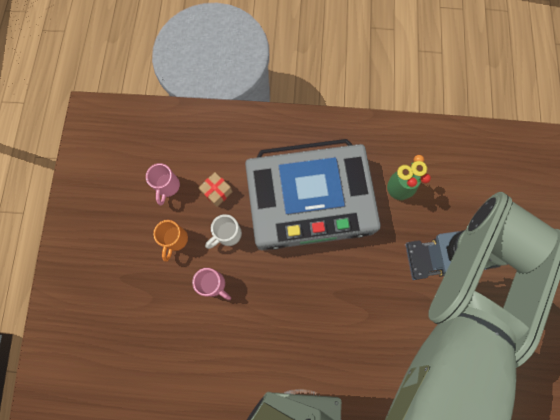

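The lid is flat and the green key is back up. The mug (226,231), gift box (215,188) and vase (405,183) are where they were, and the arm is clear.

```bash
python3 -c "
from workcell import env
print(env.job_done())"
```

```text
the job is handed in; nothing more can be done
None
```

The lid is shut, the green key was pressed once and sprang back up, and the job was handed in at about 11 s, with the arm clear of everything.

- **Lid:** I pushed it down with the closed fingertips until it stopped. The tips were then 109 mm above the table, which is the shut height, at about 8 N. Seen from the side before I pressed green, the free edge was within about 2 pixels of where a fully shut lid should appear.
- **Green key:** The tips stopped at 111 mm, the bottom of its 6 mm travel, with up to 13.5 N. I held it there briefly before lifting off.
- **Last checks:** The final pictures show the lid flat and all three keys up. By eye, the mug, gift box and vase are where they were. The force on the tool was back to noise.
- **Disagreement:** The top and side views put the green key's position about 4 mm apart. The key cap is 24 mm or more across, so this did not affect the press. No check failed.

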